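Bleed the air vessel through its lock-nut valve

ROBOT

A 6-joint arm with a two-finger parallel gripper is mounted at the origin on a cart in front of the work surface, level with it; the furniture and walls round the work are solid. World frame = base frame: x ahead of the robot, y to its left, z up, the work surface at z = 0. Lengths are in m, angles in rad, forces in N, time in s.
With the tool pointing down it reaches from about 0.375 to 0.825 m from the base axis. Payload 5.5 kg.
Tool frame: the origin (TCP) lies at the very end of the fingers, on their centre line; the grasp point (between the pads) lies 19 mm behind it; z points along the fingers, y is the line along which they close (so a half turn about z gives the same grasp; the last joint's range is limited). The gripper opens to 85 mm and grips with 20 to 120 N. Pads are 22 mm wide; open, the fingers measure 114 mm over their backs; the gripper's body (76 mm by 85 mm) begins 54 mm behind the grasp point. The pads swing forward as they close: fully open they stand 13 mm farther back than shut.
Start: joints at [1.242, 0.314, -0.047, 1.21, 0, 1.571], TCP at [0.194, 0.568, 0.231] pointing down, gripper open.
Joint ranges: [-2.67, 2.67], [-0.69, 1.73], [-1.03, 1.25], [-2.08, 2.16], [-1.42, 1.45], [-3.14, 3.14]. Speed limits (rad/s): [2.39, 2.39, 3.01, 3.14, 3.14, 3.14].

INTERFACE

Orientations are given as a 3x3 rotation matrix whose columns are the frame's x, y, z axes.
In Python, from station import arm gives the robot as it stands. Calls block until the motion is done:
- arm.movep(position, orientation): joint-space move of the TCP to a pose.
- arm.move_l(position, rotation=None, max_speed=0.15): straight line of the TCP; rotation=None keeps the orientation; max_speed is the mean speed in m/s.
- arm.goto_joints(angles): joint-space move.
- arm.open() and arm.grasp(effort=None): open the fingers fully, or close them until they stop; effort is the grip in N (None keeps the last).
- arm.dwell(seconds).
- arm.inverse_kinematics(position, orientation): joint angles nearest the present ones, or None.
- arm.get_state(): the state.
- arm.snapshot(name): name is "side" or "top" or "wrist"; returns the picture (384x512x3 uint8, red, green, blue); there is no depth.
- arm.camera_info(name): a dict with "vfov" (degrees; the focal length in pixels is half the picture's height over the tangent of half this angle, whatever the lens; pixels are square), "cx", "cy" (the principal point, pixels), "rvec" (rotation vector, rad) and "tvec" (3), from world to camera coordinates, as OpenCV has them. Camera axes: x right, y down, z forward; pixel columns grow to the right and rows downward; lengths in m; the calibration is good to about 2 mm. A picture is of the moment at which its call begins: read the wrist's pose just before it. camera_info takes no time and is no camera call; for the wrist camera it gives the pose at the moment of the call.
A pose or a line that the arm cannot do raises arm.IKError and nothing moves.
- arm.close_job(): hands the job in; it is judged then, once.
The state is a dict: "time_s": time; "joints": joint angles; "dq": joint speeds; "joint_torque": joint torques, N m; "eef_pos": TCP position; "ee_rot": TCP orientation; "wrist_force": force on the tool from outside, world axes, zero at the start; "ft_torque": the same for the moment, N m; "gripper_width": finger opening in m; "gripper_force": force on a finger pad.
Only numpy, scipy, OpenCV 4.12 (cv2) and the standard library are available. Lean on these libraries where they do the work, as an engineer would, in place of code of your own. Each camera call takes 0.05 s, during which the arm holds its last target. There are 200 camera calls.

TASK

Let the air out of the small vessel with the blue cylinder: unscrew the knurled lock nut on its upright valve all the way up to its stop, then press the freed valve tip in with the closed fingertips, firmly enough to open the valve but without forcing it deep, and hold it open steadily for about two seconds. Then let the tip spring back and leave the nut unscrewed; do not push any of the things standing around.

Things in the scene. Friction and masses are not known exactly. Their poses are not given: they have to be found in the camera images.
- vessel: Air vessel, fixed to the worktop: steel base plate 146 x 96 x 8 mm with an aluminium valve block (44 x 44 mm, top at 44 mm) and, on its +x side, a blue air cylinder 50 mm across lying along y (top at 60 mm). Only the valve is taller. Origin: on the valve's vertical axis, at worktop level; z up.
- valve_axis (a point): On the valve's axis, 44 mm above the worktop. The valve: steel stem 11 mm across, knurled brass lock nut on it (16 mm across, 10 mm tall), 6 mm steel pin through the nut, its flat end (the tip) on top. The stem's height varies unmeasured: underside of the nut, when fully down, 80 to 89 mm above the worktop; tip 19 mm higher. Pinch the nut with fingertips at 80 to 83 mm.
- lock_nut (a joint): Turn of the lock nut, rad: 0 = screwed down, grows unscrewing (counter-clockwise from above), 3.8 = at its stop. It rides on the pin, climbs 1.1 mm per rad (tip still 4.8 mm proud at the stop), is stiff (0.06 N m) and stays where left, so turn it in several regripped strokes. The tip can be pressed in only as far as the nut has climbed. Pushing the nut down pushes the pin in too.
- pin (a joint): How far the valve tip (with the nut on it) is pressed in, m: 0 = out (closed), grows downward. A stiff spring returns it: it starts to move at 3 N and takes 4 N more per mm. The valve is open from 2.0 mm (11 N on the tip) and is damaged beyond 3.6 mm (about 17.5 N): aim for 2.8 mm, 14 N.
- tip_rack: Bystander: clear pipette tip box with blue-white tips, 96x190x57 mm. Origin: centre of its underside, z up.
- wash_bottle: Bystander: clear wash bottle with a red spout, 73x96x188 mm. Origin: centre of its underside, z up.
- tool_beaker: Bystander: beaker with brushes and spatulas standing in it, 130x117x167 mm. Origin: centre of its underside, z up.
- tape: Bystander: roll of pale masking tape lying flat, 76 mm across, 18 mm high. Origin: centre of its underside, z up.
- timer: Bystander: white lab timer lying flat, 60x62x19 mm. Origin: centre of its underside, z up.
- rubber_block: Bystander: olive rubber eraser block, 22x50x18 mm. Origin: centre of its underside, z up.
- vial: Bystander: glass sample vial with a blue cap, 24 mm across, 52 mm high. Origin: centre of its underside, z up.

How it is judged:
By the outcome, as a careful person would: the job done as asked, in the order asked, and still so for the second after the job is handed in, with the robot touching nothing.
It also fails if it takes over 70 s, if anything falls off the work surface, if the arm or the gripper's body presses on something with over 40 N, if the wrist force passes 120 N, or if a joint passes its speed limit or range.

## Working session

There is one attempt and no reset: what is moved stays moved. The work goes in short steps, each a Python script; the robot and the scene stay as the last script left them, time stands still between calls to the robot, and variables do not carry over. Pictures are saved under pics/ and viewed, at most 10 in all, crops included, and the job is handed in when it is done.

```bash
mkdir -p pics
cat > h.py <<'E'
import numpy as np,cv2
from station import arm
def snap(n,f,crop=None,s=1):
    ci=arm.camera_info(n); im=arm.snapshot(n)
    if crop: a,b,c,d=crop; im=im[b:d,a:c]
    if s!=1: im=cv2.resize(im,None,fx=s,fy=s,interpolation=cv2.INTER_CUBIC)
    cv2.imwrite('pics/'+f,im[:,:,::-1]); return ci
def ray(ci,u,v):
    f=192/np.tan(np.radians(ci['vfov'])/2); R=cv2.Rodrigues(np.array(ci['rvec'],float))[0]; t=np.array(ci['tvec'],float).ravel()
    d=R.T@np.array([(u-ci['cx'])/f,(v-ci['cy'])/f,1]); return -R.T@t,d/np.linalg.norm(d)
def proj(ci,P):
    f=192/np.tan(np.radians(ci['vfov'])/2); R=cv2.Rodrigues(np.array(ci['rvec'],float))[0]
    q=R@np.array(P)+np.array(ci['tvec'],float).ravel(); return q[0]/q[2]*f+ci['cx'],q[1]/q[2]*f+ci['cy']
def tri(obs):
    A=np.zeros((3,3));b=np.zeros(3)
    for ci,u,v in obs:
        o,d=ray(ci,u,v);M=np.eye(3)-np.outer(d,d);A+=M;b+=M@o
    return np.linalg.solve(A,b)
def atz(ci,u,v,z):
    o,d=ray(ci,u,v); return o+d*(z-o[2])/d[2]
def Rz(a): # tool down, tool y axis at angle a+90deg... x axis at angle a
    c,s=np.cos(a),np.sin(a); return np.array([[c,s,0],[s,-c,0],[0,0,-1.]])
E
python3 - <<'E'
from h import *
for n in('top','side'):
    ci=snap(n,n+'0.png',s=1.5); print(n,ci)
print(arm.get_state())
E
```

```text
top {'vfov': 47.14181880994572, 'cx': 261.45118673255155, 'cy': 196.910992242109, 'rvec': array([ 2.17679614, -2.12853492,  0.19104884]), 'tvec': array([0.0437039 , 0.54257508, 1.46279688])}
side {'vfov': 51.820579957614044, 'cx': 250.01509199745217, 'cy': 189.92148166748765, 'rvec': array([ 2.24853711, -0.11523969,  0.06939297]), 'tvec': array([-0.5574954 ,  0.14445192,  1.02183065])}
{'time_s': 0.1, 'joints': array([ 1.24201808e+00,  3.14173054e-01, -4.79646825e-02,  1.21022526e+00,
       -7.63141807e-06,  1.57084557e+00]), 'dq': array([ 5.79401928e-04, -1.40321701e-03,  3.47655006e-03,  3.19979754e-04,
       -9.48888214e-05,  1.20069809e-03]), 'joint_torque': array([ 3.94704639e-04, -5.40769351e+01,  3.40541089e+01,  1.12046531e-02,
        1.48373329e-05, -7.38383328e-07]), 'eef_pos': array([0.19356483, 0.56736419, 0.23051648]), 'ee_rot': array([[-9.46421640e-01,  3.22933168e-01, -4.98634726e-04],
       [ 3.22933553e-01,  9.46420475e-01, -1.48521961e-03],
       [-7.70855994e-06, -1.56666986e-03, -9.99998773e-01]]), 'wrist_force': array([-0.25930053,  0.37372827, -0.30903337]), 'ft_torque': array([ 0.03091922,  0.0299768 , -0.02550072]), 'gripper_force': 0.0, 'gripper_width': 0.0854294656447193}
```

View pics/top0.png

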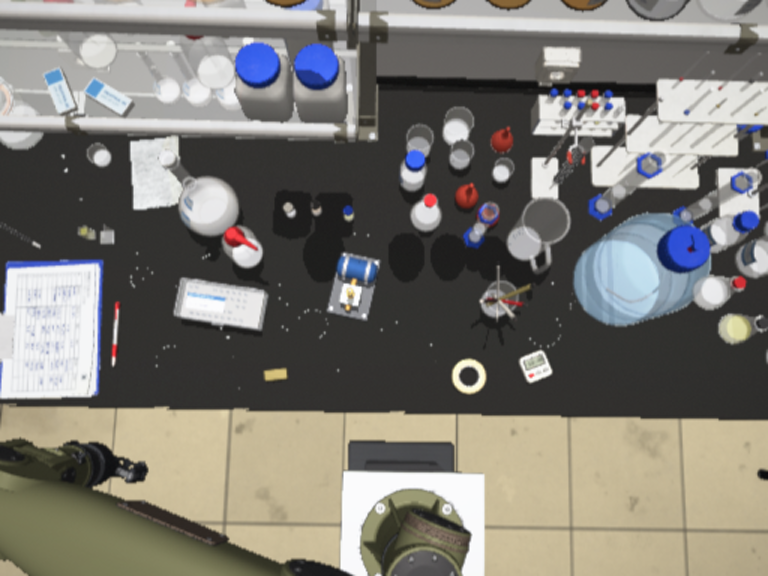

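View pics/side0.png

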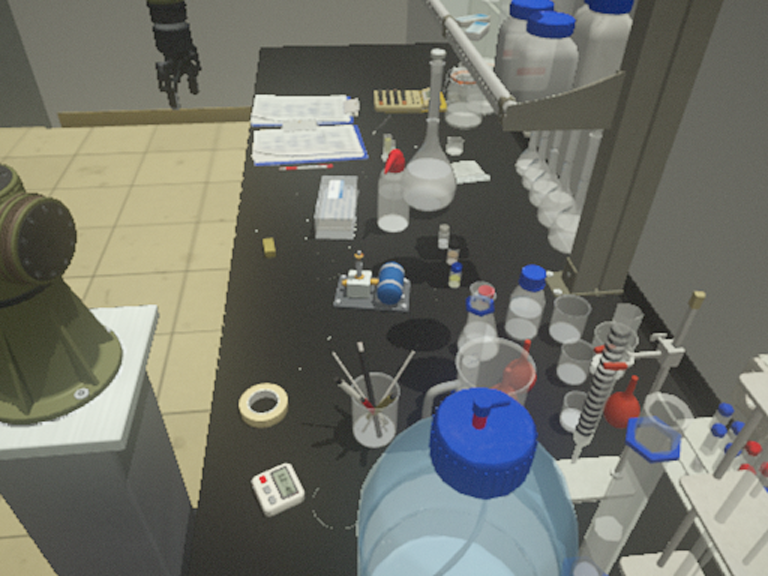

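The top view shows the vessel's valve at about (351,288)/1.5, with the cylinder away from the robot. In the side view the tip is at about (359,253)/1.5. The neighbours are all at least 100 mm away. I'll measure more closely with enlarged crops.

Run:
```python
from h import *
t=arm.camera_info('top');s=arm.camera_info('side')
P=tri([(t,351/1.5,288/1.5),(s,359/1.5,253/1.5)]);print(P)
print('objs',[atz(t,u/1.5,v/1.5,.02).round(3) for u,v in((275,375),(498,300),(468,376),(242,245),(220,303),(348,213))])
a=snap('top','c1.png',(205,160,265,220),1);b=snap('side','c2.png',(215,160,275,220),1)
A=cv2.imread('pics/c1.png');B=cv2.imread('pics/c2.png')
cv2.imwrite('pics/c.png',cv2.resize(np.hstack([A,B]),(800,400),interpolation=cv2.INTER_CUBIC))
```

```text
[0.54552861 0.14746607 0.10301068]
objs [array([0.356, 0.316, 0.02 ]), array([ 0.54, -0.19,  0.02]), array([ 0.363, -0.121,  0.02 ]), array([0.655, 0.407, 0.02 ]), array([0.517, 0.449, 0.02 ]), array([0.738, 0.163, 0.02 ])]
```

View pics/c.png

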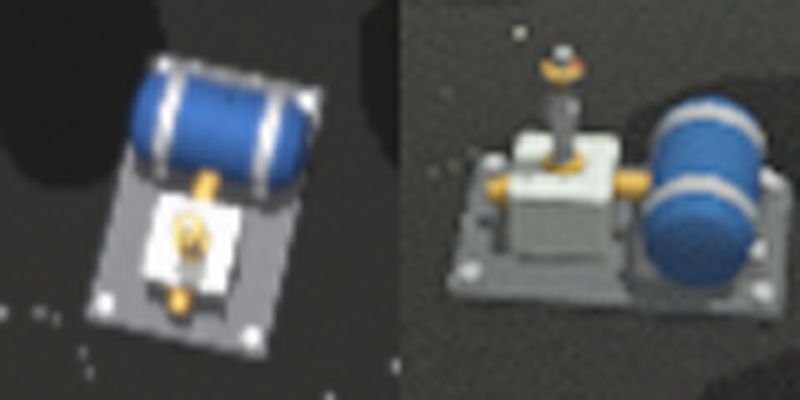

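The crop gives the tip at about (233.5,194) in the top view and (239.5,167.5) in the side view. The cylinder points towards world +x and slightly −y. Next I'll move over it and use the wrist camera.

Run:
```python
from h import *
t=arm.camera_info('top');s=arm.camera_info('side')
print(tri([(t,233.5,194),(s,239.5,167.5)]), 'stem base',tri([(t,233.5,199.7),(s,239.4,184.5)]))
for a in np.arange(-3,3.2,.75):
    q=arm.inverse_kinematics([.546,.147,.09],Rz(a)); print(round(a,2),None if q is None else np.round(q,2))
arm.movep([.52,.147,.23],Rz(0.26-np.pi/2+np.pi))
print(arm.get_state()['time_s'],arm.get_state()['joints'].round(2))
np.save('w1.npy',snap('wrist','w1.png',s=1.5),allow_pickle=True)
```

```text
[0.54237968 0.14896263 0.10525798] stem base [0.5374377  0.15121964 0.04154346]
-3.0 [ 0.26  0.34 -0.34  0.88  0.    0.12]
-2.25 [ 0.26  0.34 -0.34  0.88  0.   -0.63]
-1.5 [ 0.26  0.34 -0.34  0.88  0.   -1.38]
-0.75 [ 0.26  0.34 -0.34  0.88  0.   -2.13]
0.0 [ 0.26  0.34 -0.34  0.88  0.   -2.88]
0.75 [ 0.26  0.34 -0.34  0.88  0.    2.65]
1.5 [ 0.26  0.34 -0.34  0.88  0.    1.9 ]
2.25 [ 0.26  0.34 -0.34  0.88  0.    1.15]
3.0 [ 0.26  0.34 -0.34  0.88  0.    0.4 ]
2.125 [ 0.28  0.2  -0.2   1.17  0.    1.59]
```

View pics/w1.png

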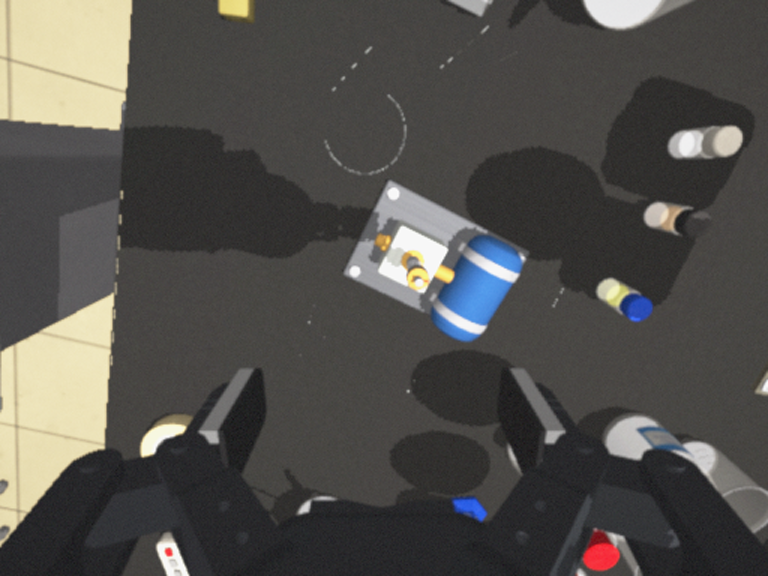

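The wrist view shows the valve with its tip at about (419,284)/1.5. Next I'll take a second view with the wrist turned half round, for a wide baseline, with enlarged crops of both.

Run:
```python
from h import *
import pickle
c1=snap('wrist','w1c.png',(250,140,310,220))
arm.movep([.55,.147,.23],Rz(0.26-np.pi/2))
c2=arm.camera_info('wrist');im=arm.snapshot('wrist')
u,v=map(int,proj(c2,[.543,.149,.10]));o=(u-30,v-40)
cv2.imwrite('pics/w2c.png',im[o[1]:o[1]+80,o[0]:o[0]+60,::-1]);print(o,u,v,arm.get_state()['time_s'])
pickle.dump((c1,c2,o),open('w.pkl','wb'))
A=cv2.imread('pics/w1c.png');B=cv2.imread('pics/w2c.png')
cv2.imwrite('pics/wc.png',cv2.resize(np.hstack([A,B]),None,fx=6.5,fy=6.5,interpolation=cv2.INTER_CUBIC))
```

```text
(230, 147) 260 187 4.9333
```

View pics/wc.png

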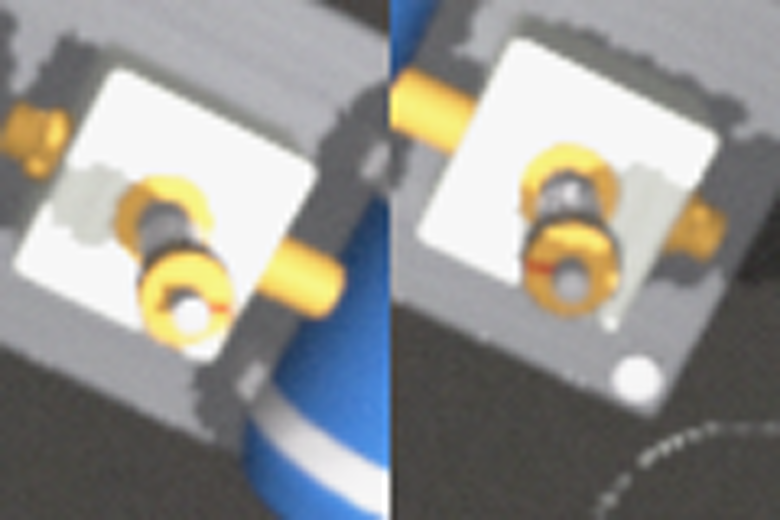

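Enlarged, the left crop has the tip at (192,314), the nut top at (185,300) and the collar at (164,220). The right crop has the tip at (572,278), the nut at (571,265) and the collar at (569,187). The red mark on the nut will show how far it has turned.

Run:
```python
from h import *
import pickle
c1,c2,o=pickle.load(open('w.pkl','rb'))
f=lambda x,y:(250+x/6.5-.42,140+y/6.5-.42)
g=lambda x,y:(o[0]+(x-390)/6.5-.42,o[1]+y/6.5-.42)
t=arm.camera_info('top');s=arm.camera_info('side')
for n,a,b in(('tip',(192,314),(572,278)),('nut',(185,300),(571,265)),('collar',(164,220),(569,187))):
    print(n,tri([(c1,*f(*a)),(c2,*g(*b))]))
print(tri([(c1,*f(192,314)),(c2,*g(572,278)),(t,233,193.6),(s,239,167)]))
print(arm.get_state()['joints'][5])
```

```text
tip [0.54598218 0.15112489 0.10168255]
nut [0.5457565  0.15116616 0.09419308]
collar [0.5457181  0.15148851 0.04301555]
[0.54417023 0.15119686 0.10454261]
-1.5694641020160456
```

```bash
cat >> h.py <<'E'
X,Y=.5457,.1513
def a_of(j6): return .2704-j6+np.pi
def st(tag=''):
    s=arm.get_state(); print(tag,'t%.1f'%s['time_s'],'p',(s['eef_pos']*1e3).round(1),'j6 %.2f'%s['joints'][5],'F',s['wrist_force'].round(1),'T',s['ft_torque'].round(2),'g %.1f'%(s['gripper_width']*1e3),'gf %.0f'%s['gripper_force'],flush=True); return s
E
python3 - <<'E'
from h import *
arm.movep([X,Y,.15],Rz(a_of(1.0)));st('above')
arm.move_l([X,Y,.1505],Rz(a_of(.7)));st('test rot')
q=arm.inverse_kinematics([X,Y,.151],Rz(a_of(.4)));arm.goto_joints(q);st('gj')
arm.movep([X,Y,.15],Rz(a_of(1.0)));st('back')
arm.move_l([X,Y,.082]);st('down')
arm.grasp(25);st('grip')
arm.dwell(.3);st()
E
```

```text
above t7.1 p [545.8 151.3 150.1] j6 1.00 F [-0.8  0.1  0.1] T [ 0.   -0.    0.01] g 85.6 gf 0
test rot t7.6 p [545.7 151.3 150.6] j6 0.70 F [ 0.3  0.3 -0.8] T [-0.    0.04 -0.05] g 85.3 gf 0
gj t8.0 p [545.7 151.3 151. ] j6 0.40 F [ 0.7 -1.1  0.6] T [0.04 0.01 0.04] g 85.0 gf 0
back t8.6 p [545.7 151.3 150. ] j6 1.00 F [ 0.3  1.1 -1. ] T [-0.04 -0.06  0.03] g 85.5 gf 0
down t9.2 p [545.9 151.4  82.4] j6 1.00 F [0.3 0.2 0.3] T [-0.02 -0.07  0.03] g 85.5 gf 0
grip t9.8 p [545.8 151.3  82.3] j6 1.00 F [-0.3 -1.3  3.3] T [-0.13  0.14  0.03] g 14.7 gf 24
 t10.1 p [545.8 151.3  82.2] j6 1.00 F [-0.8 -1.   4.2] T [-0.11  0.26  0.01] g 14.9 gf 24
```

Gripped well. Now I'll make the first stroke, following the climb.

```bash
cat >> h.py <<'E'
def stroke(j0,j1,z,n=4):
    for k in range(1,n+1):
        j=j0+(j1-j0)*k/n
        arm.move_l([X,Y,z+.0011*(j0-j)],Rz(a_of(j)));s=st('turn')
    return s
E
python3 - <<'E'
from h import *
stroke(1.0,-.4,.0826)
arm.open();st('open')
arm.move_l([X,Y,.15]);arm.movep([.55,.147,.23],Rz(0.26-np.pi/2));st()
ci=arm.camera_info('wrist');u,v=map(int,proj(ci,[X,Y,.1]));print(u-30,v-40)
snap('wrist','w3.png',(u-30,v-40,u+30,v+40),6.5)
E
```

```text
turn t10.6 p [545.9 151.4  82.8] j6 0.65 F [0.1 1.2 0.2] T [ 0.04 -0.26  0.01] g 14.5 gf 24
turn t11.1 p [545.9 151.6  83.3] j6 0.30 F [ 2.2  2.3 -0.2] T [ 0.4  -0.42 -0.01] g 14.2 gf 24
turn t11.6 p [545.9 151.8  83.7] j6 -0.05 F [ 3.1  3.6 -2.9] T [ 0.82 -0.46 -0.03] g 14.2 gf 26
turn t12.1 p [545.7 151.9  84.1] j6 -0.40 F [ 2.4  4.9 -3. ] T [ 0.99 -0.42  0.04] g 13.9 gf 26
open t12.8 p [545.7 151.3  84.1] j6 -0.40 F [ 0.4 -0.2  0.5] T [-0.    0.02 -0.02] g 85.4 gf 0
 t14.5 p [549.4 146.9 228.9] j6 -1.57 F [-0.1 -0.2  0.1] T [-0.07 -0.    0.02] g 85.3 gf 0
226 149
```

View pics/w3.png

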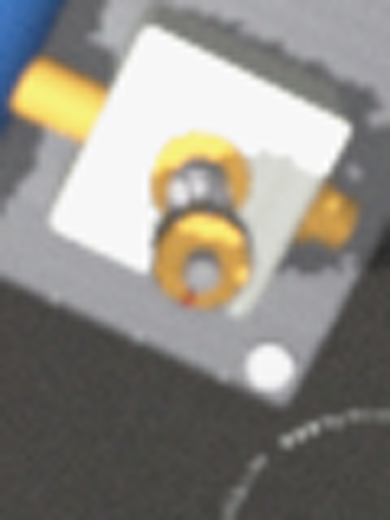

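The red mark has moved from pointing left to pointing down, about 1.2–1.3 rad counter-clockwise. The side force suggests the axis lies slightly further towards +x and +y, so I'll correct for that and carry on.

```bash
sed -i 's/^X,Y=.*/X,Y=.5460,.1521/' h.py
python3 - <<'E'
from h import *
arm.movep([X,Y,.15],Rz(a_of(1.0)))
arm.move_l([X,Y,.0835]);arm.grasp(25);st('grip')
stroke(1.0,-.4,.0835)
arm.open();st('open')
arm.move_l([X,Y,.12]);arm.movep([X,Y,.12],Rz(a_of(1.0)))
arm.move_l([X,Y,.085]);arm.grasp(25);st('grip')
stroke(1.0,-.2,.085,6)
E
```

```text
grip t18.0 p [545.7 151.6  83.7] j6 1.00 F [-2.4 -2.3  5. ] T [-0.65  0.54 -0.02] g 14.6 gf 24
turn t18.5 p [545.7 151.7  83.8] j6 0.65 F [-2.  -3.8  4. ] T [-0.72  0.5   0.01] g 14.7 gf 24
turn t19.0 p [545.8 151.9  84.2] j6 0.30 F [-2.3 -3.8  2.7] T [-0.76  0.61  0.02] g 14.2 gf 24
turn t19.5 p [545.7 152.   84.5] j6 -0.05 F [-2.3 -3.7  2.7] T [-0.81  0.64 -0.01] g 14.2 gf 25
turn t20.0 p [545.7 152.1  84.8] j6 -0.40 F [-4.  -2.4  2.6] T [-0.75  0.69  0.02] g 14.3 gf 26
open t20.7 p [546.1 152.2  85.1] j6 -0.40 F [ 0.5 -0.2 -0.3] T [0.01 0.03 0.02] g 85.2 gf 0
grip t23.3 p [545.7 151.6  85.2] j6 1.00 F [-1.6 -2.   4.1] T [-0.65  0.46 -0.04] g 14.4 gf 24
turn t23.7 p [545.7 151.7  85.2] j6 0.80 F [-2.3 -3.5  3.4] T [-0.77  0.45 -0.03] g 14.1 gf 24
turn t24.0 p [545.8 151.8  85.4] j6 0.61 F [-3.  -4.5  3.9] T [-0.83  0.55 -0.01] g 14.6 gf 24
turn t24.4 p [545.8 151.8  85.6] j6 0.41 F [-2.2 -4.3  2.2] T [-0.91  0.6   0.01] g 14.7 gf 24
turn t24.7 p [545.8 151.9  85.8] j6 0.21 F [-2.3 -5.1  3.7] T [-0.9   0.67 -0.14] g 14.2 gf 24
turn t25.1 p [546.4 152.1  86.1] j6 0.01 F [-1.  -3.2  0.6] T [-0.74  0.15 -0.13] g 14.3 gf 25
turn t25.4 p [546.8 152.5  86.5] j6 -0.19 F [ 1.  -1.6 -0.4] T [-0.28 -0.36 -0.14] g 14.4 gf 25
```

The moment jumped to −0.14 N m and then held, so the nut seems to be at its stop. I'll release it and check the mark.

```bash
sed -i 's/^X,Y=.*/X,Y=.5458,.1516/' h.py
python3 - <<'E'
from h import *
arm.open();arm.move_l([X,Y,.15]);arm.movep([.55,.147,.23],Rz(0.26-np.pi/2));st()
ci=arm.camera_info('wrist');u,v=map(int,proj(ci,[X,Y,.1]));print(u-30,v-40)
snap('wrist','w4.png',(u-30,v-40,u+30,v+40),6.5)
E
```

```text
t27.9 p [549.5 146.9 229. ] j6 -1.57 F [-0.1 -0.4  0.1] T [ 0.04 -0.01  0.03] g 85.0 gf 0
226 149
```

View pics/w4.png

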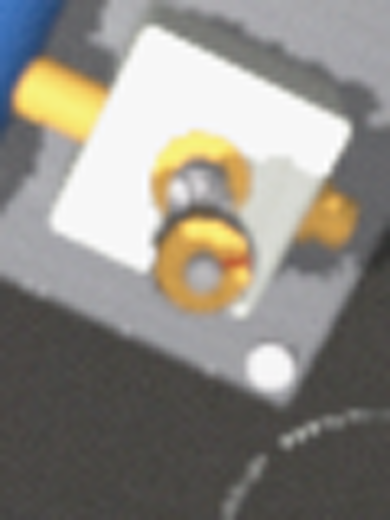

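The mark now points right and slightly up at (236,264) about (203,267), so the total is only about 3.3 rad. I'm not sure that's the stop, so I'll make another stroke with a firmer grip.

Run:
```python
from h import *
arm.movep([X,Y,.15],Rz(a_of(.6)))
arm.move_l([X,Y,.086]);arm.grasp(45);st('grip')
for k in range(1,9):
    j=.6-.1*k
    arm.move_l([X,Y,.086+.00011*k],Rz(a_of(j)));s=st('turn')
    if abs(s['ft_torque'][2])>.25: break
arm.open();arm.move_l([X,Y,.15]);arm.movep([.55,.147,.20],Rz(0.26-np.pi/2));st()
ci=arm.camera_info('wrist');u,v=map(int,proj(ci,[X,Y,.1]));print(u-30,v-40)
snap('wrist','w5.png',(u-30,v-30,u+30,v+30),9)
```

```text
grip t31.1 p [545.9 151.6  86.2] j6 0.60 F [ 0.  -1.   2.5] T [-0.14  0.07  0.03] g 13.0 gf 44
turn t31.4 p [545.9 151.6  86.2] j6 0.50 F [-0.6 -0.1  1.8] T [-0.12  0.09 -0.35] g 13.6 gf 44
 t34.4 p [549.8 146.9 199.6] j6 -1.57 F [-0.1  0.1  0.2] T [ 0.07  0.02 -0.  ] g 85.4 gf 0
227 159
```

View pics/w5.png

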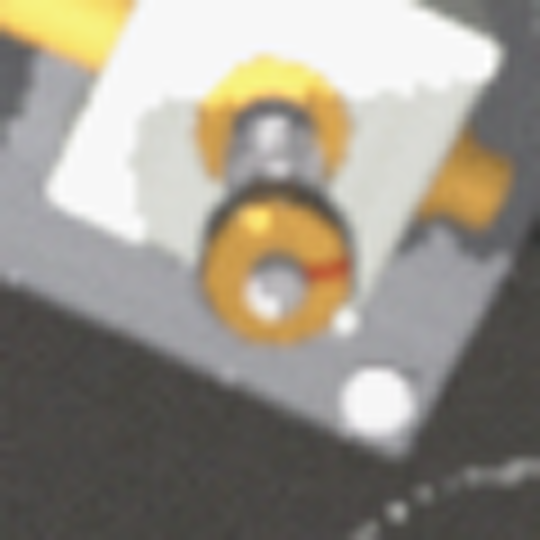

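Torque rose to −0.35 N m within 0.1 rad, which indicates a hard stop. To confirm it, I'll work out the mark angles by back-projecting from the three wrist views onto the nut's top plane, using the true axis as centre.

Run:
```python
from h import *
import pickle
c1,c2,o=pickle.load(open('w.pkl','rb'))
c5=arm.camera_info('wrist')
def ang(ci,m,c,z):
    d=atz(ci,*m,z)-atz(ci,*c,z); return np.degrees(np.arctan2(d[1],d[0])).round(0),(np.hypot(*d[:2])*1e3).round(1)
f=lambda x,y:(250+x/6.5,140+y/6.5); g=lambda x,y:(o[0]+(x-390)/6.5,o[1]+y/6.5); h=lambda x,y:(227+x/9,169+y/9)
print(ang(c1,f(220,308),f(185,300),.093),ang(c2,g(539,268),g(571,266),.093),ang(c5,h(328,271),h(278,270),.097))
for z in(.08,.09,.1,.105): print(z,[((np.array(proj(c5,[X,Y,z]))-[227,169])*9).round(0)])
```

```text
(np.float64(2.0), np.float64(6.0)) (np.float64(19.0), np.float64(5.3)) (np.float64(-166.0), np.float64(5.3))
0.08 [array([271., 212.])]
0.09 [array([272., 241.])]
0.1 [array([273., 272.])]
0.105 [array([274., 288.])]
```

The mark turned roughly 3.2–3.4 rad, with an error of about ±0.2. To rule out the pads catching the stem, I'll do one more short check gripping higher on the nut.

Run:
```python
from h import *
arm.movep([X,Y,.13],Rz(a_of(.6)))
arm.move_l([X,Y,.0885]);arm.grasp(32);st('grip')
for k in range(1,9):
    j=.6-.06*k
    arm.move_l([X,Y,.0885+.00007*k],Rz(a_of(j)));s=st('turn')
    if abs(s['ft_torque'][2])>.2: break
arm.open();arm.move_l([X,Y,.14]);arm.grasp(60);s=st('closed')
```

```text
grip t37.4 p [546.  151.5  88.7] j6 0.60 F [-0.6 -1.2  2. ] T [-0.18  0.08  0.02] g 14.0 gf 31
turn t37.7 p [545.9 151.6  88.7] j6 0.54 F [-1.   0.3  2.8] T [-0.19  0.03 -0.05] g 13.9 gf 31
turn t37.9 p [545.9 151.6  88.7] j6 0.48 F [ 0.  -1.   1.6] T [-0.16 -0.03 -0.28] g 14.0 gf 31
closed t39.9 p [545.8 151.6 140. ] j6 0.48 F [-0.8  0.5 -0.4] T [ 0.03  0.   -0.01] g -0.2 gf 0
```

The stop is confirmed: a higher grip gave −0.28 N m at once. Now I'll press the tip under force feedback.

Run:
```python
from h import *
def fz(n=4):
    v=[]
    for _ in range(n): arm.dwell(.03);s=arm.get_state();v.append(s['wrist_force'][2])
    return np.mean(v),s['eef_pos'][2]*1e3,s['time_s']
arm.move_l([X,Y,.109]);f0=fz()[0];print('bias',f0)
z=.109;log=[]
while z>.094:
    f,p,t=fz(); f-=f0; log.append((round(t,1),round(p,2),round(f,1)))
    if f>12.5: break
    z-=.0007 if f<2 else .0005 if f<9 else .0002
    arm.move_l([X,Y,z],max_speed=.02)
for _ in range(3):
    f,p,t=fz(); f-=f0; log.append((round(t,1),round(p,2),round(f,1)))
    e=np.clip((14-f)/4e3*.7,-.0004,.0004)
    if abs(14-f)>.5: z-=e; arm.move_l([X,Y,z],max_speed=.02)
print(log)
for _ in range(6): arm.dwell(.25);print([round(float(q),2) for q in fz(3)])
```

```text
bias 0.20957855331950886
[(40.5, np.float64(109.89), np.float64(-0.1)), (40.9, np.float64(108.35), np.float64(-0.1)), (41.3, np.float64(107.58), np.float64(0.1)), (41.6, np.float64(106.87), np.float64(-0.1)), (42.0, np.float64(106.2), np.float64(-0.4)), (42.4, np.float64(105.47), np.float64(-0.3)), (42.8, np.float64(105.03), np.float64(3.1)), (43.2, np.float64(104.57), np.float64(5.6)), (43.6, np.float64(104.22), np.float64(6.3)), (44.0, np.float64(103.87), np.float64(7.8)), (44.3, np.float64(103.56), np.float64(8.9)), (44.7, np.float64(103.19), np.float64(10.4)), (45.1, np.float64(103.07), np.float64(11.2)), (45.5, np.float64(102.91), np.float64(10.9)), (45.9, np.float64(102.79), np.float64(11.7)), (46.2, np.float64(102.67), np.float64(11.9)), (46.6, np.float64(102.51), np.float64(12.5)), (46.8, np.float64(102.53), np.float64(12.8)), (47.1, np.float64(102.39), np.float64(13.6)), (47.3, np.float64(102.4), np.float64(12.9))]
[14.08, 102.25, 47.88]
[13.35, 102.24, 48.23]
[13.83, 102.25, 48.58]
[13.6, 102.25, 48.93]
[13.58, 102.25, 49.28]
[13.5, 102.26, 49.63]
```

The valve was held open at about 13.6 N, 2.75 mm deep, for over 2 s. Now I'll release it, back off and check.

Run:
```python
from h import *
arm.dwell(.1);arm.move_l([X,Y,.125],max_speed=.04);arm.movep([.55,.147,.20],Rz(0.26-np.pi/2));st()
ci=arm.camera_info('wrist');u,v=map(int,proj(ci,[X,Y,.1]))
snap('wrist','w6.png',(u-30,v-30,u+30,v+30),9)
```

```text
t52.3 p [549.9 147.  199.8] j6 -1.57 F [ 0.   0.6 -0.1] T [-0.02 -0.01  0.01] g 0.2 gf 0
```

View pics/w6.png

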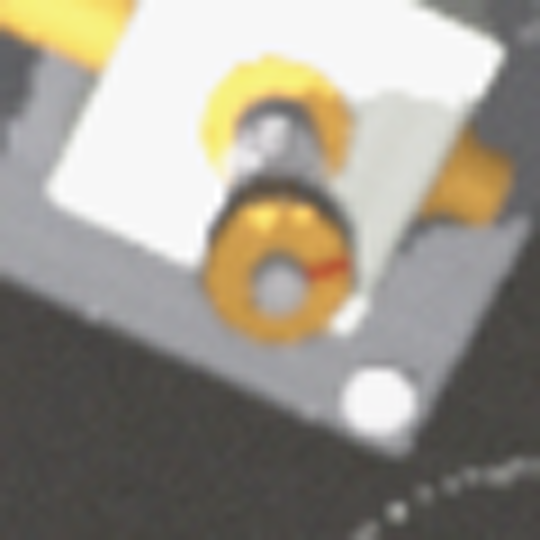

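The picture shows the nut still unscrewed, with its mark at (328,270), and the tip back out at (278,287), as it was before the press.

```bash
python3 -c "
from station import arm
print(arm.close_job())"
```

```text
the job is handed in; nothing more can be done
None
```

The job is handed in at about 52 s: the lock nut is unscrewed to a hard stop (its mark shows about 3.2–3.4 rad, short of the stated 3.8), the valve was held open for over 2 s at about 13.6 N and 2.75 mm, the tip is back out, and the robot touched none of the bystanders.

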